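Arm the cassette recorder with the two-key chord

TASK

Get the cassette recorder on the stall ready to record: with the fingertips push its open lid fully shut, then press the two square keys together, one fingertip on each, hold both fully down for two seconds, and let them come up again. Do not press the small round key between them, never push one square key down alone, press neither before the lid is shut, and do not pick up or shift the recorder or the things around it.

Things in the scene. Friction and masses are not known exactly. Their poses are not given: they have to be found in the camera images.
- recorder: Flat portable cassette recorder, grey plastic case 220 (x) x 280 (y) x 50 mm high, about 2.5 kg, loose on rubber feet. Origin at the centre of its underside on the table; x points from the key side to the lid's hinge side, y along the key row, z up. The key row is on the side nearest the robot, centred at (-80, -30) mm; the lid covers a low rim at y -110 to +20 mm; a loudspeaker grille and, at (-80, +100) mm, a fixed dial 26 mm wide and 8 mm tall are on the +y half.
- key_left_top (a point): Centre of the top of the left (+y) square key, at (-80, 0, 72) mm in the recorder's frame when up. White plastic, 20 mm (x) by 24 mm (y). The two square keys' centres are 60 mm apart along the recorder's y (36 mm between their inner edges, 84 mm over their outer edges).
- key_right_top (a point): Centre of the top of the right (-y) square key, at (-80, -60, 72) mm in the recorder's frame when up; same size as the left one.
- key_mid_top (a point): Centre of the top of the small round key (16 mm across) midway between the square keys; its top is 10 mm lower than theirs (62 mm above the table), so 4 mm lower than theirs fully pressed.
- key_left (a joint): How far the left square key is pressed, m: 0 up, 0.006 fully down. It springs back; about 1.2 N starts it and 4 N holds it fully down.
- key_right (a joint): How far the right square key is pressed, m: as the left one.
- key_mid (a joint): How far the small round key is pressed, m: 0 up, 0.006 down. To be left alone; 2.5 N pushes it down.
- lid (a joint): Opening angle of the lid, rad: 0 shut (level), starts at 0.4 to 0.8. Stiff hinge: it stays where it is left; about 0.06 N m (1 N at 60 mm from the hinge) moves it. Pale silvery frame with a clear window 40 x 70 mm, 100 mm from hinge to free edge, 130 mm wide (y), 5 mm thick; the free edge is towards the keys, and when shut its top is level at 65 mm above the table with its free edge 45 mm from the line of key centres.
- lid_middle (a point): Point on the lid's upper face, on its centre line, 60 mm from the hinge towards the free edge; moves with the lid.
- lid_hinge (a point): Middle of the lid's hinge line (along the recorder's y), at (65, -45, 60) mm in the recorder's frame.
- tumbler: Steel tumbler, 72 mm across, 95 mm tall, standing beside the recorder. Bystander. Origin at the centre of its underside.
- cassette_case: Clear cassette case with a grey cassette, 70 x 109 x 17 mm, lying flat beside the recorder. Bystander. Origin at the centre of its underside.

How it is judged:
By the outcome, as a careful person would: the job done as asked, in the order asked, and still so for the second after the job is handed in, with the robot touching nothing.
It also fails if it takes over 45 s, if anything falls off the work surface, if the arm or the gripper's body presses on something with over 40 N, if the wrist force passes 120 N, or if a joint passes its speed limit or range.

ROBOT

A 7-joint arm with a two-finger parallel gripper is mounted at the origin on the work surface. World frame = base frame: x ahead of the robot, y to its left, z up, the work surface at z = 0. Lengths are in m, angles in rad, forces in N, time in s.
With the tool pointing down it reaches from about 0.4 to 0.925 m from the base axis. Payload 4.1 kg.
Tool frame: the origin (TCP) lies on the centre line of the jaws, within the pads' length; the fingertips stand 22 mm ahead of it and the grasp point (between the pads) lies 3 mm ahead of it (robot.tcp_to_tips is the distance from the TCP to the fingertips, in m); y points along the fingers, x is the direction in which the jaws open and shut, and the axes are right-handed (so a half turn about y gives the same grasp; the last joint's range is limited). The gripper opens to 85 mm and grips with 20 to 120 N. Pads are 22 mm wide; open, the fingers measure 114 mm over their backs; the gripper's body (76 mm by 85 mm) begins 54 mm behind the grasp point. The pads swing forward as they close: fully open they stand 13 mm farther back than shut.
Start: joints at [1.041, 0.398, 0.045, 1.537, -0.019, 1.207, -0.051], TCP at [0.271, -0.591, 0.253] pointing down, gripper open.
Joint ranges: [-2.82, 2.82], [-0.49, 2.23], [-1.37, 1.46], [0, 2.46], [-1.36, 4.5], [0.23, 2], [-2.94, 2.94]. Speed limits (rad/s): [2.57, 2.57, 3.14, 3.14, 3.14, 3.14, 3.14].

INTERFACE

Orientations are given as a rotation vector (axis times angle).
In Python, from plant import robot, get_image gives the robot as it stands. The module is installed in compiled form; this text tells all that it offers.
- The arm moves only by the tool drive_tool, never from a script. Its argument "targets" is a list of rows, each an object with "xyz": the shift along the tool's x, y, z in mm, a list of three; "rot": the turn, a rotation vector about the tool's x, y, z in degrees, a list of three; "gripper": the finger opening in mm, from 0 to 85.4. A call has 1 to 10 rows; each row is the pose to reach, as a shift and turn from the pose measured when the call began, along the tool's axes at that moment; what a row does not reach only later rows make up. A row lasts 1/8 s, in which the tool goes at most 62.5 mm and 10.7 degrees, less where a joint would pass 70% of its speed; a pose out of reach is approached as far as the arm can. A call with a gripper value outside its range is refused whole. The fingers move at their own pace and stop on an object; the grip force is fixed at half the most. Time passes only in rows, so rows that repeat a pose let the fingers close. It gives the time, the measured TCP pose, the force and the opening at its end, in the units of the state.
- robot.observe(): the state, without advancing time (a new reading comes with each control period).
- get_image(name): name is "scene" or "top"; returns a dict with "frame" (420x560x3 uint8, red, green, blue), "mtx" (3x3 intrinsics, pixels), "eye" and "orientation" of the camera in the world. Camera axes: x right, y up, looking along -z (the intrinsics and any distortion apply to the point x, -y, -z); pixel columns grow to the right and rows downward; lengths in m; the calibration is good to about 2 mm. A picture is of the moment at which its call begins. There is no depth.
- robot.sign_off(): hands the job in, once; it reports no verdict.
The state is a dict: "clock": time; "joints": joint angles; "joint_vel": joint speeds; "effort": joint torques, N m; "eef_pos": TCP position; "ee_rot": TCP orientation; "contact_force": force on the tool from outside, world axes, zero at the start; "ft_torque": the same for the moment, N m; "gripper_width": finger opening in m.
Only numpy, scipy, OpenCV 4.12 (cv2) and the standard library are available. Lean on these libraries where they do the work, as an engineer would, in place of code of your own. Each camera call takes 0.05 s, during which the arm holds its last target. There are 200 camera calls.

## Working session

There is one attempt and no reset: what is moved stays moved. The work goes in short steps, Python scripts to look and compute and a tool call to move; the robot and the scene stay as the last step left them, time stands still between calls to the robot, and variables do not carry over. Pictures are saved under pics/ and viewed, about 8 in all and at most 12, crops included, and the job is handed in when it is done.

Besides the shell and the picture viewer there is one more tool, called after "Emit:" as name(argument=value, ...), one argument or row to a line, values as JSON. drive_tool: Moves the arm, as the interface text tells. Its arguments: {"type":"object","properties":{"targets":{"type":"array"}},"required":["targets"]}

```bash
mkdir -p pics; cat > h.py <<'E'
import numpy as np, cv2
from scipy.spatial.transform import Rotation as R
from plant import robot, get_image
def rot(o):
    o=np.array(o,float)
    return o if o.shape==(3,3) else (R.from_rotvec(o).as_matrix() if o.size==3 else R.from_quat(o).as_matrix())
def ray(im,u,v):
    K=np.array(im['mtx']); x=np.linalg.inv(K)@[u,v,1]
    return np.array(im['eye']), rot(im['orientation'])@[x[0],-x[1],-x[2]]
def onz(im,u,v,z):
    e,d=ray(im,u,v); return e+d*(z-e[2])/d[2]
def proj(im,p):
    c=rot(im['orientation']).T@(np.array(p)-np.array(im['eye'])); q=np.array(im['mtx'])@[c[0],-c[1],-c[2]]
    return q[:2]/q[2]
def save(im,n): cv2.imwrite('pics/'+n,cv2.cvtColor(im['frame'],cv2.COLOR_RGB2BGR))
E
python3 - <<'E'
from h import *
for n in ('top','scene'):
    im=get_image(n); save(im,n+'0.png'); print({k:v for k,v in im.items() if k!='frame'})
s=robot.observe(); print(s['eef_pos'],s['ee_rot'],s['contact_force'],s['gripper_width'],robot.tcp_to_tips,s['clock'])
E
```

```text
{'mtx': array([[420.28174808,   0.        , 275.9016172 ],
       [  0.        , 420.28174808, 207.69002265],
       [  0.        ,   0.        ,   1.        ]]), 'eye': array([0.50954146, 0.04423728, 0.99909793]), 'orientation': array([ 0.10628728, -0.05485117, -1.5562214 ])}
{'mtx': array([[536.86286649,   0.        , 279.67999197],
       [  0.        , 536.86286649, 205.6773964 ],
       [  0.        ,   0.        ,   1.        ]]), 'eye': array([ 0.85385953, -0.46764161,  0.96184223]), 'orientation': array([0.56731836, 0.11878115, 0.44551652])}
[ 0.27122606 -0.59012102  0.25236767] [-1.38186825  0.88742107 -0.88486085] [-0.12905956 -0.16697549  0.19327365] 0.08535370389751983 0.022 0.1
```

View pics/top0.png

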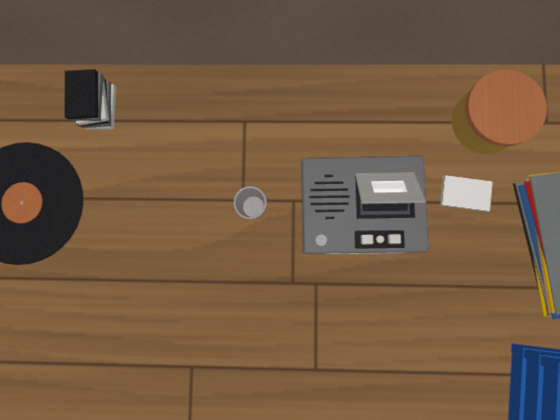

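View pics/scene0.png

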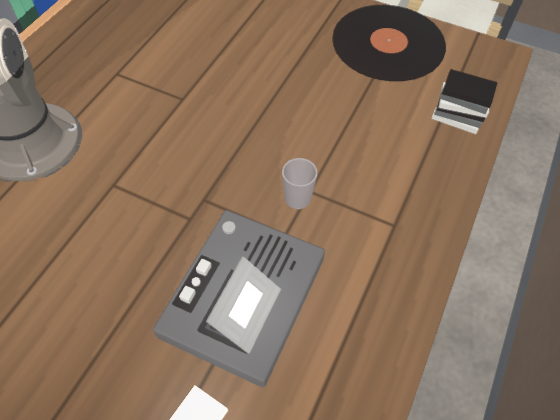

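The top view shows the keys near (367,239), (380,239) and (394,239), the dial at (321,240) and the lid free edge near row 200, ajar. The scene view agrees, with keys at (204,267) and (187,295). Next I'll measure the keys, dial and case corners.

```bash
python3 - <<'E'
from h import *
ims={}
roi={'top':(300,150,430,255),'scene':(150,205,330,385)}
for n,(a,b,c,d) in roi.items():
    im=get_image(n); ims[n]=im
    g=cv2.cvtColor(im['frame'],cv2.COLOR_RGB2GRAY); m=np.zeros_like(g); m[b:d,a:c]=(g[b:d,a:c]>165)*255
    k,_,st,ce=cv2.connectedComponentsWithStats(m)
    print(n)
    for i in range(1,k):
        if st[i,4]>8: print(st[i],ce[i].round(2), onz(im,*ce[i],.072).round(4))
    hsv=cv2.cvtColor(im['frame'],cv2.COLOR_RGB2HSV); 
    m=np.zeros_like(g); m[b-10:d+10,a-10:c+10]=(hsv[b-10:d+10,a-10:c+10,1]<60)*255
    m=cv2.morphologyEx(m,cv2.MORPH_OPEN,np.ones((5,5)))
    cs=max(cv2.findContours(m,0,2)[0],key=cv2.contourArea); r=cv2.minAreaRect(cs); print(r)
    if n=='top':
        q=cv2.boxPoints(r); P=[onz(im,*p,.05) for p in q]; print(np.round(P,4))
        print([np.linalg.norm(P[i]-P[i-1]).round(3) for i in range(4)])
crop=cv2.resize(ims['top']['frame'][150:260,295:435],None,fx=3.5,fy=3.5,interpolation=2)
crop2=cv2.resize(ims['scene']['frame'][205:385,150:330],None,fx=2.14,fy=2.14,interpolation=2)
cv2.imwrite('pics/c1.png',cv2.cvtColor(cv2.copyMakeBorder(crop,0,0,0,0,0),cv2.COLOR_RGB2BGR))
print(rot(robot.observe()['ee_rot']).round(3), robot.observe()['joints'])
E
```

```text
top
[371 180  36  13 405] [388.45 186.33] [ 0.6553 -0.1729  0.072 ]
[362 235  11   9  86] [366.53 238.78] [ 0.5389 -0.1239  0.072 ]
[390 235  10   8  80] [394.5 238.5] [ 0.5403 -0.1845  0.072 ]
[377 236   6   6  33] [379.58 238.58] [ 0.5397 -0.1522  0.072 ]
[317 239   9   6  38] [320.76 241.45] [ 0.5317 -0.0241  0.072 ]
((364.2391662597656, 204.95523071289062), (96.62067413330078, 124.41510772705078), 88.85424041748047)
[[ 0.7228  0.02    0.05  ]
 [ 0.7306 -0.2625  0.05  ]
 [ 0.5121 -0.262   0.05  ]
 [ 0.5025  0.0138  0.05  ]]
[np.float64(0.22), np.float64(0.283), np.float64(0.219), np.float64(0.276)]
scene
[222 221  13  13 122] [228.23 226.87] [ 0.5435 -0.033   0.072 ]
[ 207  257   74   96 3702] [244.09 305.  ] [ 0.6462 -0.1605  0.072 ]
[196 259  15  17 167] [203.03 266.68] [ 0.5434 -0.1279  0.072 ]
[192 277   8   9  58] [195.47 281.1 ] [ 0.5459 -0.1589  0.072 ]
[179 286  16  17 175] [186.86 293.96] [ 0.5451 -0.1872  0.072 ]
((238.41726684570312, 292.8336181640625), (125.64462280273438, 151.62730407714844), 24.710798263549805)
[[ 0.418 -0.001  0.909]
 [-0.909  0.001  0.418]
 [-0.001 -1.    -0.   ]] [ 1.04103249  0.39890554  0.04508294  1.53735539 -0.0187023   1.20691127
 -0.05069283]
```

Both views agree: the key midpoint is at about (0.541, -0.156) and the yaw is about 1.7°. The spacing of 60 mm and the case size also check out. I'll move above the lid's middle, with the jaws along the key row.

Emit:
drive_tool(
  targets=[
    {"xyz": [-23, 0, 50], "rot": [0, 2.3, 0], "gripper": 47},
    {"xyz": [-47, 0, 100], "rot": [0, 4.6, 0], "gripper": 47},
    {"xyz": [-70, 0, 150], "rot": [0, 6.9, 0], "gripper": 47},
    {"xyz": [-94, 0, 200], "rot": [0, 9.2, 0], "gripper": 47},
    {"xyz": [-118, 0, 250], "rot": [0, 11.5, 0], "gripper": 47},
    {"xyz": [-141, 0, 299], "rot": [0, 13.8, 0], "gripper": 47},
    {"xyz": [-165, 0, 349], "rot": [0, 16.1, 0], "gripper": 47},
    {"xyz": [-188, 0, 399], "rot": [0, 18.4, 0], "gripper": 47},
    {"xyz": [-212, 0, 449], "rot": [0, 20.7, 0], "gripper": 47},
    {"xyz": [-235, 0, 499], "rot": [0, 23, 0], "gripper": 47},
  ],
)

```text
clock: 1.45
eef_pos: [0.6274, -0.167, 0.2528]
ee_rot: [-1.222, 1.189, -1.188]
contact_force: [0.2, -0.3, -0.4]
gripper_width: 0.0471
```

```bash
python3 - <<'E'
from h import *
im=get_image('scene'); save(im,'s1.png')
s=robot.observe(); print(s['eef_pos'],rot(s['ee_rot']).round(3),s['contact_force'],s['gripper_width'],s['clock'])
E
```

```text
[ 0.63265859 -0.15672957  0.25252801] [[ 0.038  0.004  0.999]
 [-0.999  0.008  0.038]
 [-0.008 -1.     0.005]] [ 4.79911472  6.12695201 -0.15659705] 0.047284774511397634 1.5
```

View pics/s1.png

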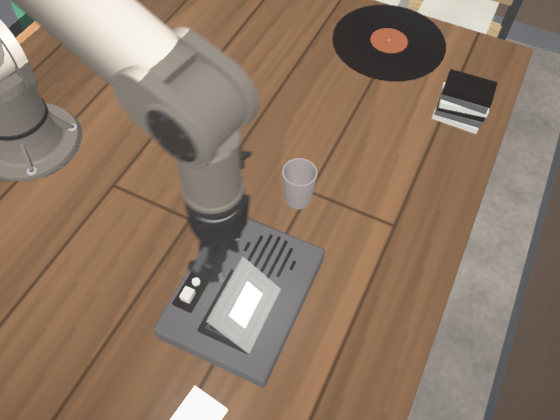

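The gripper hangs above the lid, and the lid is still open. It overshot slightly, so I'll let it settle and then go down in steps.

Emit:
drive_tool(
  targets=[
    {"xyz": [10, 0, -6], "rot": [0, 0, 0], "gripper": 47},
    {"xyz": [10, 25, -6], "rot": [0, 0, 0], "gripper": 47},
    {"xyz": [10, 60, -6], "rot": [0, 0, 0], "gripper": 47},
    {"xyz": [10, 90, -6], "rot": [0, 0, 0], "gripper": 47},
    {"xyz": [10, 90, -6], "rot": [0, 0, 0], "gripper": 47},
  ],
)

```text
clock: 2.12
eef_pos: [0.6245, -0.1678, 0.1597]
ee_rot: [-1.221, 1.188, -1.175]
contact_force: [-0.2, -0.2, 0.1]
gripper_width: 0.0471
```

Emit:
drive_tool(
  targets=[
    {"xyz": [0, 8, 0], "rot": [0, 0, 0], "gripper": 47},
    {"xyz": [0, 16, 0], "rot": [0, 0, 0], "gripper": 47},
    {"xyz": [0, 24, 0], "rot": [0, 0, 0], "gripper": 47},
    {"xyz": [0, 32, 0], "rot": [0, 0, 0], "gripper": 47},
    {"xyz": [0, 40, 0], "rot": [0, 0, 0], "gripper": 47},
    {"xyz": [0, 48, 0], "rot": [0, 0, 0], "gripper": 47},
    {"xyz": [0, 56, 0], "rot": [0, 0, 0], "gripper": 47},
    {"xyz": [0, 62, 0], "rot": [0, 0, 0], "gripper": 47},
    {"xyz": [0, 66, 0], "rot": [0, 0, 0], "gripper": 47},
    {"xyz": [0, 66, 0], "rot": [0, 0, 0], "gripper": 47},
  ],
)

```text
clock: 3.38
eef_pos: [0.6242, -0.1671, 0.0933]
ee_rot: [-1.221, 1.189, -1.175]
contact_force: [-0.4, 0.6, 0.1]
gripper_width: 0.047
```

```bash
python3 - <<'E'
from h import *
s=robot.observe(); print(s['eef_pos'],rot(s['ee_rot']).round(3),s['contact_force'],s['ft_torque'],s['gripper_width'],s['clock'])
E
```

```text
[ 0.62421441 -0.16714045  0.09332176] [[ 0.036 -0.002  0.999]
 [-0.999  0.009  0.036]
 [-0.009 -1.    -0.002]] [-0.4352108   0.61375165  0.11964512] [ 0.00209188  0.00456657 -0.01927979] 0.046955908149387895 3.375
```

Emit:
drive_tool(
  targets=[
    {"xyz": [0, 2, 0], "rot": [0, 0, -0.5], "gripper": 47},
    {"xyz": [0, 4, 0], "rot": [0, 0, -0.5], "gripper": 47},
    {"xyz": [0, 6, 0], "rot": [0, 0, -0.5], "gripper": 47},
    {"xyz": [0, 6, 0], "rot": [0, 0, -0.5], "gripper": 47},
  ],
)

```text
clock: 3.88
eef_pos: [0.6241, -0.167, 0.0871]
ee_rot: [-1.227, 1.184, -1.181]
contact_force: [0.1, 0.3, 0.4]
gripper_width: 0.0469
```

Emit:
drive_tool(
  targets=[
    {"xyz": [0, 2, 0], "rot": [0, 0, 0], "gripper": 47},
    {"xyz": [0, 3, 0], "rot": [0, 0, 0], "gripper": 47},
    {"xyz": [0, 4, 0], "rot": [0, 0, 0], "gripper": 47},
    {"xyz": [0, 4, 0], "rot": [0, 0, 0], "gripper": 47},
  ],
)

```text
clock: 4.38
eef_pos: [0.6242, -0.167, 0.0844]
ee_rot: [-1.227, 1.184, -1.181]
contact_force: [-2.5, 1.0, 8.1]
gripper_width: 0.0472
```

```bash
python3 - <<'E'
from h import *
im=get_image('scene'); cv2.imwrite('pics/s2.png',cv2.cvtColor(cv2.resize(im['frame'][200:400,130:350],None,fx=3,fy=3),cv2.COLOR_RGB2BGR))
s=robot.observe(); print(s['eef_pos'],rot(s['ee_rot']).round(3),s['contact_force'],s['ft_torque'],s['gripper_width'],s['clock'])
E
```

```text
[ 0.62417913 -0.1670687   0.08441486] [[ 0.036 -0.002  0.999]
 [-0.999  0.     0.036]
 [-0.    -1.    -0.002]] [-2.45035554  1.46408567  9.08994861] [0.08878948 0.65620864 0.00653841] 0.04717851282751496 4.425
```

View pics/s2.png

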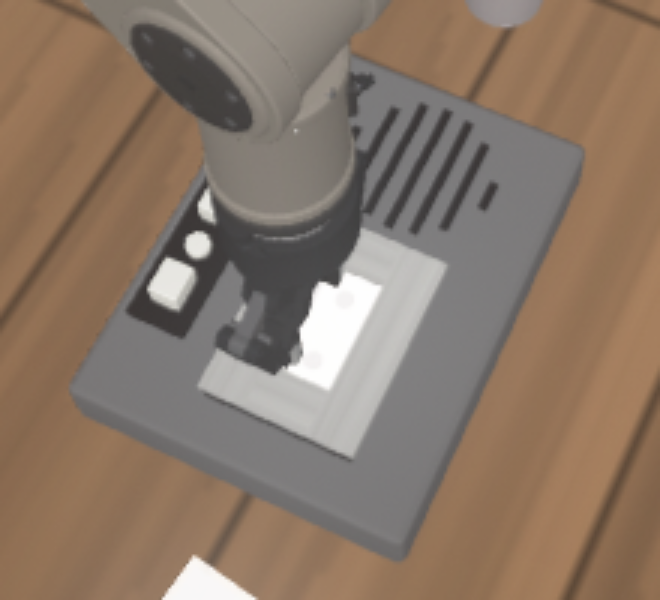

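The lid lies flat and flush, with a hard stop at 8 to 9 N. That puts the tips 19.4 mm ahead of the TCP at this opening. I'll lift off and check the lid and keys.

Emit:
drive_tool(
  targets=[
    {"xyz": [0, -10, 0], "rot": [0, 0, 0], "gripper": 47},
    {"xyz": [0, -40, 0], "rot": [0, 0, 0], "gripper": 47},
    {"xyz": [0, -70, 20], "rot": [0, 0, 0], "gripper": 47},
    {"xyz": [0, -100, 60], "rot": [0, 0, 0], "gripper": 47},
    {"xyz": [0, -130, 100], "rot": [0, 0, 0], "gripper": 47},
    {"xyz": [0, -130, 100], "rot": [0, 0, 0], "gripper": 47},
  ],
)

```text
clock: 5.18
eef_pos: [0.7284, -0.1624, 0.2174]
ee_rot: [-1.223, 1.177, -1.184]
contact_force: [-0.1, 0.7, -0.1]
gripper_width: 0.0474
```

```bash
python3 - <<'E'
from h import *
L=[]
for n,(a,b,c,d) in {'top':(300,150,430,255),'scene':(150,205,330,385)}.items():
    im=get_image(n); f=im['frame']
    g=cv2.cvtColor(f,cv2.COLOR_RGB2GRAY); m=np.zeros_like(g); m[b:d,a:c]=(g[b:d,a:c]>165)*255
    k,_,st,ce=cv2.connectedComponentsWithStats(m)
    print(n)
    for i in range(1,k):
        if st[i,4]>8: print(st[i],ce[i].round(2), onz(im,*ce[i],.072).round(4))
    L.append(cv2.resize(f[b-10:d+10,a-10:c+10],(400,400)))
    print([proj(im,(x,y,.072)).round(1) for x,y in ((.540,-.1255),(.542,-.1855))])
    # tops in scene: brightest
    for p in [(203,267),(187,294)] if n=='scene' else []: print(g[p[1]-9:p[1]+10,p[0]-9:p[0]+10])
cv2.imwrite('pics/c3.png',cv2.cvtColor(np.hstack(L),cv2.COLOR_RGB2BGR))
s=robot.observe(); print(s['eef_pos'],s['contact_force'],s['clock'])
E
```

```text
top
[369 187  34  19 629] [385.27 196.  ] [ 0.6336 -0.1657  0.072 ]
[362 235  11   9  86] [366.53 238.78] [ 0.5389 -0.1239  0.072 ]
[390 235  10   8  80] [394.5 238.5] [ 0.5403 -0.1845  0.072 ]
[377 236   6   6  33] [379.58 238.58] [ 0.5397 -0.1522  0.072 ]
[317 239   9   6  37] [320.84 241.65] [ 0.5312 -0.0243  0.072 ]
[array([367.3, 238.3]), array([394.9, 237.7])]
scene
[222 221  13  13 122] [228.23 226.87] [ 0.5435 -0.033   0.072 ]
[196 259  15  17 165] [203.04 266.68] [ 0.5434 -0.1279  0.072 ]
[ 196  268   73   84 3643] [235.28 309.86] [ 0.6366 -0.1753  0.072 ]
[192 277   8   9  58] [195.47 281.1 ] [ 0.5459 -0.1589  0.072 ]
[179 286  16  17 175] [186.86 293.96] [ 0.5451 -0.1872  0.072 ]
[array([202.1, 264.9]), array([185.9, 292.5])]
[[125 116 116 123 112  76  62 104  86  64  61  60  61  64  70  83 106 123
  125]
 [115 114 120 124  90  64  79 205 222 212 163  95  64  62  62  64  71  77
   84]
 [118 119 123 112  73  61 149 223 230 229 228 221 165  96  65  62  62  62
   65]
 [116 122 125  86  63  91 213 229 230 230 231 231 225 222 177 103  67  62
   62]
 [120 124 102  69  60 197 228
[... 2108 characters left out ...]
232 231 231 231 231 220 187 179 156  91  67
   66]
 [ 60 133 201 218 232 234 232 231 231 231 232 231 196 179 177 118  73  66
   65]
 [ 60  73 192 207 209 216 231 237 233 232 231 215 185 178 140  84  66  66
   66]
 [ 59  61 135 194 203 206 213 216 230 237 231 192 180 177 104  67  65  66
   66]
 [ 59  61  75 114 163 198 204 206 213 215 212 184 178 138  81  65  65  66
   67]
 [ 60  59  60  66  87 116 163 199 205 206 208 185 157  96  67  65  66  66
   66]
 [ 60  60  61  61  61  66  88 117 164 199 206 190 121  72  65  65  66  65
   66]
 [ 59  60  60  60  61  61  62  67  88 105 120 137  88  65  65  65  65  66
   83]]
[ 0.72396532 -0.1633886   0.21375054] [-0.05421288  0.16418866  0.06224864] 5.275
```

View pics/c3.png

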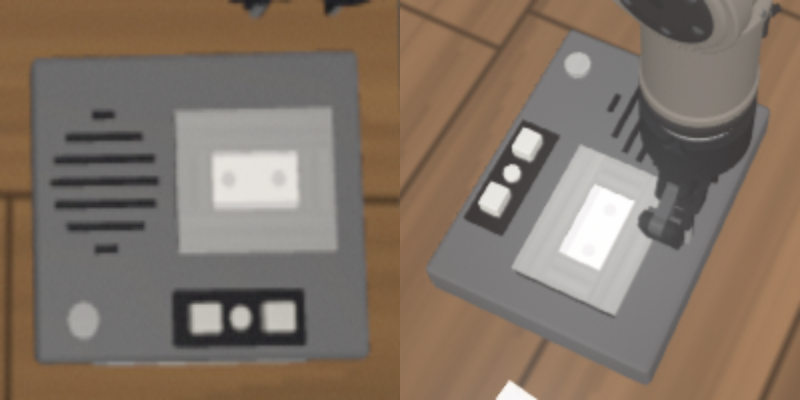

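The lid is flat. The key pixels haven't changed, so the recorder hasn't shifted, and the projected key tops match both views. I'll move over the keys.

Emit:
drive_tool(
  targets=[
    {"xyz": [-4, 0, -40], "rot": [0, 0, 0], "gripper": 47},
    {"xyz": [-7, 10, -90], "rot": [0, 0, 0], "gripper": 47},
    {"xyz": [-11, 20, -140], "rot": [0, 0, 0], "gripper": 47},
    {"xyz": [-14, 40, -175], "rot": [0, 0, 0], "gripper": 47},
    {"xyz": [-14, 70, -183], "rot": [0, 0, 0], "gripper": 47},
    {"xyz": [-14, 95, -183], "rot": [0, 0, 0], "gripper": 47},
    {"xyz": [-14, 103, -183], "rot": [0, 0, 0], "gripper": 47},
    {"xyz": [-14, 103, -183], "rot": [0, 0, 0], "gripper": 47},
    {"xyz": [-14, 103, -183], "rot": [0, 0, 0], "gripper": 47},
  ],
)

```text
clock: 6.4
eef_pos: [0.5408, -0.1562, 0.1122]
ee_rot: [-1.228, 1.184, -1.182]
contact_force: [1.0, -0.4, 0.8]
gripper_width: 0.047
```

```bash
python3 - <<'E'
from h import *
im=get_image('scene'); cv2.imwrite('pics/s4.png',cv2.cvtColor(cv2.resize(im['frame'][220:330,140:260],None,fx=5,fy=5),cv2.COLOR_RGB2BGR))
s=robot.observe(); print(s['eef_pos'],rot(s['ee_rot']).round(4),s['contact_force'],s['ft_torque'],s['gripper_width'],s['clock'])
E
```

```text
[ 0.54093077 -0.15620774  0.11234227] [[ 3.620e-02 -1.600e-03  9.993e-01]
 [-9.993e-01 -2.000e-04  3.620e-02]
 [ 1.000e-04 -1.000e+00 -1.600e-03]] [ 0.84350438 -0.43370961  0.01278251] [0.01824449 0.0476875  0.04977388] 0.04657130489933595 6.45
```

View pics/s4.png

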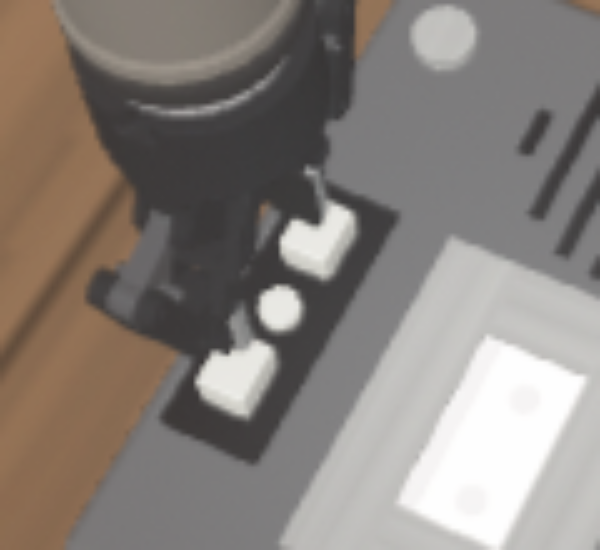

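Each fingertip is over its own square key, clear of the round one. Now I'll press.

Emit:
drive_tool(
  targets=[
    {"xyz": [0, 10, 0], "rot": [0, 0, 0], "gripper": 47},
    {"xyz": [0, 18, 0], "rot": [0, 0, 0], "gripper": 47},
    {"xyz": [0, 23, 0], "rot": [0, 0, 0], "gripper": 47},
    {"xyz": [0, 27, 0], "rot": [0, 0, 0], "gripper": 47},
    {"xyz": [0, 29.5, 0], "rot": [0, 0, 0], "gripper": 47},
    {"xyz": [0, 29.5, 0], "rot": [0, 0, 0], "gripper": 47},
    {"xyz": [0, 29.5, 0], "rot": [0, 0, 0], "gripper": 47},
  ],
)

```text
clock: 7.32
eef_pos: [0.5406, -0.1562, 0.0853]
ee_rot: [-1.228, 1.185, -1.182]
contact_force: [-8.2, 1.6, 19.2]
gripper_width: 0.047
```

```bash
python3 - <<'E'
from h import *
s=robot.observe(); print(s['eef_pos'],rot(s['ee_rot'])[2].round(4),s['contact_force'],s['ft_torque'],s['gripper_width'],s['clock'])
E
```

```text
[ 0.54061805 -0.15617012  0.085337  ] [ 2.0e-04 -1.0e+00 -2.8e-03] [-8.21469597  1.59557447 19.15483709] [0.43788253 1.57326674 0.01877663] 0.04702061183733147 7.325
```

Both keys are bottomed: 19 N on the stops, with the tips at 66 mm. The moments suggest about 12 N on the left key and 7 N on the right. I'll hold here.

Emit:
drive_tool(
  targets=[
    {"xyz": [0, 3, 0], "rot": [0, 0, 0], "gripper": 47},
    {"xyz": [0, 3, 0], "rot": [0, 0, 0], "gripper": 47},
    {"xyz": [0, 3, 0], "rot": [0, 0, 0], "gripper": 47},
    {"xyz": [0, 3, 0], "rot": [0, 0, 0], "gripper": 47},
    {"xyz": [0, 3, 0], "rot": [0, 0, 0], "gripper": 47},
    {"xyz": [0, 3, 0], "rot": [0, 0, 0], "gripper": 47},
    {"xyz": [0, 3, 0], "rot": [0, 0, 0], "gripper": 47},
    {"xyz": [0, 3, 0], "rot": [0, 0, 0], "gripper": 47},
    {"xyz": [0, 3, 0], "rot": [0, 0, 0], "gripper": 47},
    {"xyz": [0, 3, 0], "rot": [0, 0, 0], "gripper": 47},
  ],
)

```text
clock: 8.57
eef_pos: [0.5406, -0.1562, 0.0853]
ee_rot: [-1.229, 1.185, -1.182]
contact_force: [-7.5, 2.4, 22.3]
gripper_width: 0.047
```

```bash
python3 - <<'E'
from h import *
s=robot.observe(); print(s['eef_pos'],rot(s['ee_rot'])[2].round(4),s['contact_force'],s['ft_torque'],s['clock'])
E
```

```text
[ 0.54062665 -0.15615659  0.08530752] [ 4.0e-04 -1.0e+00 -3.3e-03] [-7.49426767  2.43005588 22.2874511 ] [ 0.4520932   1.65599637 -0.01280037] 8.575
```

Emit:
drive_tool(
  targets=[
    {"xyz": [0, 3, 0], "rot": [0, 0, 0], "gripper": 47},
    {"xyz": [0, 3, 0], "rot": [0, 0, 0], "gripper": 47},
    {"xyz": [0, 3, 0], "rot": [0, 0, 0], "gripper": 47},
    {"xyz": [0, 3, 0], "rot": [0, 0, 0], "gripper": 47},
    {"xyz": [0, 3, 0], "rot": [0, 0, 0], "gripper": 47},
    {"xyz": [0, 3, 0], "rot": [0, 0, 0], "gripper": 47},
    {"xyz": [0, -12, 0], "rot": [0, 0, 0], "gripper": 47},
    {"xyz": [0, -50, 0], "rot": [0, 0, 0], "gripper": 47},
    {"xyz": [0, -90, 0], "rot": [0, 0, 0], "gripper": 47},
    {"xyz": [0, -120, 0], "rot": [0, 0, 0], "gripper": 47},
  ],
)

```text
clock: 9.82
eef_pos: [0.5415, -0.1562, 0.2069]
ee_rot: [-1.228, 1.184, -1.183]
contact_force: [0.1, -0.5, 0.1]
gripper_width: 0.0472
```

Emit:
drive_tool(
  targets=[
    {"xyz": [0, -20, 40], "rot": [0, 0, 0], "gripper": 47},
    {"xyz": [0, -20, 80], "rot": [0, 0, 0], "gripper": 47},
    {"xyz": [0, -20, 130], "rot": [0, 0, 0], "gripper": 47},
    {"xyz": [0, -20, 180], "rot": [0, 0, 0], "gripper": 47},
    {"xyz": [0, -20, 180], "rot": [0, 0, 0], "gripper": 47},
    {"xyz": [0, -20, 180], "rot": [0, 0, 0], "gripper": 47},
  ],
)

```text
clock: 10.58
eef_pos: [0.7207, -0.1499, 0.2257]
ee_rot: [-1.229, 1.185, -1.182]
contact_force: [0.3, -0.6, -0.6]
gripper_width: 0.047
```

```bash
python3 - <<'E'
from h import *
L=[]
for n,(a,b,c,d) in {'top':(300,150,430,255),'scene':(150,205,330,385)}.items():
    im=get_image(n); f=im['frame']
    g=cv2.cvtColor(f,cv2.COLOR_RGB2GRAY); m=np.zeros_like(g); m[b:d,a:c]=(g[b:d,a:c]>165)*255
    k,_,st,ce=cv2.connectedComponentsWithStats(m)
    print(n)
    for i in range(1,k):
        if st[i,4]>8: print(st[i],ce[i].round(2))
    L.append(cv2.resize(f[b-10:d+10,a-10:c+10],(400,400)))
cv2.imwrite('pics/c5.png',cv2.cvtColor(np.hstack(L),cv2.COLOR_RGB2BGR))
s=robot.observe(); print(s['eef_pos'],s['contact_force'],s['clock'])
E
```

```text
top
[369 187  34  19 629] [385.27 196.  ]
[362 235  11   9  86] [366.53 238.78]
[390 235  10   8  80] [394.5 238.5]
[377 236   6   6  33] [379.58 238.58]
[317 240   7   5  19] [319.32 242.32]
scene
[222 221  13  13 122] [228.23 226.87]
[196 259  15  17 167] [203.03 266.68]
[ 196  268   75   84 3669] [235.36 310.24]
[192 277   8   9  58] [195.47 281.1 ]
[179 286  16  17 175] [186.86 293.96]
[ 0.72032146 -0.15031804  0.22680256] [0.06815028 0.27348172 0.3454784 ] 10.675
```

View pics/c5.png

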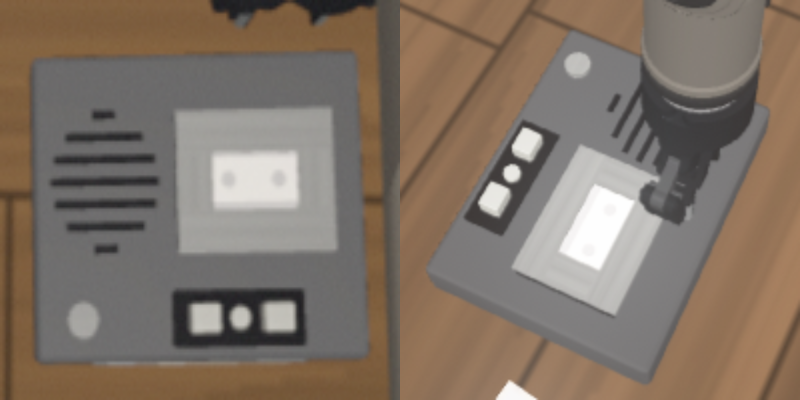

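The keys are up at their starting pixels, the lid is flat, nothing has shifted and the robot is clear. I'll hand it in.

```bash
python3 -c "
from plant import robot
print(robot.sign_off())"
```

```text
the job is handed in; nothing more can be done
None
```

I shut the recorder's lid, then pressed both square keys together, one fingertip on each. They were fully down for about 2.2 s before I released them, lifted clear and handed the job in at about 10.7 s.

- **Lid:** it came to a hard stop at 8–9 N and lies flat in both camera views.
- **Keys:** during the hold the tips were at about 66 mm, the fully-down height, with 19–22 N in total. From the moments I estimate about 12 N on the left key and 7 N on the right, both above the 4 N needed. All three keys are back at their starting pixels.
- **Surroundings:** the recorder has not moved between pictures. I did not measure the tumbler and cassette case again at the end, but the arm never went near them.
- **Robot:** the contact force at the end was about 0 N.

The dial's bright patch in the top view read about 1.5 pixels different at the end. I put this down to the arm's shadow, because the dial has not moved in the scene view. Key travel and the round key could only be judged from height, force and pictures, not read directly.

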